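# Set the dosing valve of a bench filler to two turns

### The job

The bench filler has just been cleaned and needs setting up. First slide the hopper lid fully shut so nothing can fall in; then screw the handwheel valve down (clockwise) until it seats, and back it off exactly two full turns from there. Finish with the gripper still holding the crank handle firmly and still, so the setting cannot creep while I tighten the gland nut, and leave the beaker, bottles and cap where they stand.

Things in the scene. Friction and masses are not known exactly. Their poses are not given: they have to be found in the camera images.
- filler: bench filler, fixed: base plate 121 x 330 mm (x -75 to +46), steel hopper on four posts, rim 170 mm above the table, dosing valve beside it. Origin: on its centreline at table height; y axis runs along the base from the valve (centred at y = -150 mm) to the hopper (y = -60 to +100 mm), x across, z up. Turned up to 0.17 rad
- hopper_lid (a joint): how far the flat steel hopper lid stands open, m: 0 = fully shut against a hard stop, 0.12 = fully open; opens along the filler's +y, starts 0.06 to 0.115 open. Slides in side guides with 1.5 N friction and a little drag, stays where it is left
- lid_grip (a point): middle of the bar of the lid's dark U-shaped handle, moves with the lid: round bar 10 mm thick, 60 mm long across the slide (along the filler's x), its centre 202.5 mm above the table, 28 mm above the lid's upper face. Lid shut: at x = 0, y = +70 mm in the filler's frame
- valve_wheel (a joint): how far the valve is open, rad: 0 = seated (hard stop), 6.283 a turn, grows counter-clockwise seen from above, 25.1 = fully open. Starts 0.5 to 1.5 turns open. At 0 and after every whole turn the crank handle is on the filler's +x side of the axis. Friction 0.12 N m (2.4 N at the handle), stays where left. Stem and pointer rise 4 mm a turn, the wheel does not
- wheel_axis (a point): point on the vertical axis of the handwheel, fixed in the filler at x = 0, y = -150 mm, 255 mm above the table, level with crank_grip. Dark steel handwheel 123 mm across, rim 11 mm thick, its top 217.5 mm above the table, three spokes; hub and stem stay below 225 mm
- crank_grip (a point): grip point on the crank handle's own axis, 255 mm above the table; carried round with the wheel, 50 mm from wheel_axis
- crank_handle: black upright crank handle on the wheel's rim, slightly barrelled, 20 to 21 mm thick, 60 mm tall; spins freely on its pin, so it can be gripped from above and carried round in a circle without turning the gripper. Origin: centre of its lower end, 219.5 mm above the table (top at 279.5 mm)
- beaker: loose plastic beaker, 57 mm wide, 69 mm tall, on the base plate under the valve's outlet; bystander. Origin: centre of its underside
- bottle_06: loose white lotion bottle, 31 x 40 x 158 mm, standing in front of the filler; bystander. Origin: centre of its underside
- bottle_07: loose white lotion bottle, 31 x 40 x 159 mm, beside the other; bystander. Origin: centre of its underside
- cap_4: loose white bottle cap, 25 x 25 x 35 mm, on the table near the bottles; bystander. Origin: centre of its underside

How it is judged:
On the way, in this order (a step that is already met when the one before it is completed fails the run):
1. the hopper lid is slid fully shut, against its stop (value of joint hopper_lid below 0.004 m), for 0.2 s.
2. the valve is screwed down to its stop (value of joint valve_wheel below 0.06 rad), for 0.2 s.
At the end, for the whole second after the job is handed in: The valve stands two turns (12.566 rad) open from its seat, within 0.2 rad (about 11 degrees); the lid is still shut within 5 mm; the fingers still grip the crank handle with more than 8 N (value of joint valve_wheel between 12.366 and 12.766 rad and value of joint hopper_lid below 0.005 m and contact force between the fingers and crank_handle above 8 N); the arm keeps its last pose, push and grip.
It fails at once if a bystander (beaker, either bottle or the cap) is pushed more than 25 mm (distance of any of beaker, bottle_06, bottle_07, cap_4 from where it was at the start of the episode above 0.025 m).
It fails at once if the beaker or a bottle is tipped over (angle between any of beaker, bottle_06, bottle_07's own z axis and vertical above 0.5 rad).
It also fails if it takes over 72 s, if anything falls off the work surface, if the arm or the gripper's body presses on something with over 40 N, if the wrist force passes 120 N, or if a joint passes its speed limit or range.

### The arm

A 6-joint arm with a two-finger parallel gripper is mounted at the origin on the work surface; the furniture and walls round the work are solid. World frame = base frame: x ahead of the robot, y to its left, z up, the work surface at z = 0. Lengths are in m, angles in rad, forces in N, time in s.
With the tool pointing down it reaches from about 0.325 to 0.75 m from the base axis. Payload 7.6 kg.
Tool frame: the origin (TCP) lies at the very end of the fingers, on their centre line; the grasp point (between the pads) lies 19 mm behind it; z points along the fingers, y is the line along which they close (so a half turn about z gives the same grasp; the last joint's range is limited). The gripper opens to 85 mm and grips with 20 to 120 N. Pads are 22 mm wide; open, the fingers measure 114 mm over their backs; the gripper's body (76 mm by 85 mm) begins 54 mm behind the grasp point. The pads swing forward as they close: fully open they stand 13 mm farther back than shut.
Start: joints at [-1.256, 0.052, 1.401, -0, 1.689, -0.07], TCP at [0.197, -0.487, 0.231] pointing down, gripper open.
Joint ranges: [-2.9, 2.9], [-0.91, 2.17], [0.12, 2.37], [-1.06, 4.2], [0.26, 2.73], [-2.93, 2.93]. Speed limits (rad/s): [2.57, 2.57, 3.01, 3.14, 3.14, 3.14].

### API

Orientations are given as a unit quaternion [w, x, y, z].
In Python, from station import readout, viewer, job gives the robot as it stands.
- The arm moves only by the shell command python3 -m handwheel 'ROWS' [FORCE]. ROWS is text: rows parted by semicolons, each of 7 numbers parted by spaces: the turn, a rotation vector about the world's x, y, z in units of 6 degrees (1.0 is 6 degrees), then the shift along the world's x, y, z in m, then the finger opening in m, from 0 to 0.0854. A call has 1 to 20 rows; each row is the pose to reach, as a shift and turn from the pose commanded when the call began; what a row does not reach only later rows make up. A row lasts 1/10 s, in which the tool goes at most 50 mm and 8.59 degrees, less where a joint would pass 70% of its speed; a pose out of reach is approached as far as the arm can. A call with a gripper value outside its range is refused whole. The fingers move at their own pace and stop on an object; FORCE is the grip in N (left out, the last holds). Time passes only in rows, so rows that repeat a pose let the fingers close. It gives the time, the measured TCP pose, the force, the opening and the grip force at its end, in the units of the state.
- readout.read_state(): the state, without advancing time (a new reading comes with each control period).
- viewer.capture(name): name is "scene" or "top"; returns a dict with "img" (420x560x3 uint8, blue, green, red), "fx", "fy", "cx", "cy" (pixels), "dist_coeffs" ([k1, k2, p1, p2, k3] as OpenCV has them; the pictures are not rectified), "position" and "rotation" of the camera in the world. Camera axes: x right, y down, z forward; pixel columns grow to the right and rows downward; lengths in m; the calibration is good to about 2 mm. A picture is of the moment at which its call begins. There is no depth.
- job.finish_job(): hands the job in; it is judged then, once.
The state is a dict: "clock": time; "joint_positions": joint angles; "qd": joint speeds; "joint_efforts": joint torques, N m; "tcp_pos": TCP position; "orientation": TCP orientation; "wrist_force": force on the tool from outside, world axes, zero at the start; "wrist_torque": the same for the moment, N m; "width": opening from 0.0 (shut) to 1.0 (fully open); "grasp_force": force on a finger pad.
Only numpy, scipy, OpenCV 4.12 (cv2) and the standard library are available. Lean on these libraries where they do the work, as an engineer would, in place of code of your own. Each camera call takes 0.05 s, during which the arm holds its last target. There are 200 camera calls.

## Working session

There is one attempt and no reset: what is moved stays moved. The work goes in short steps, Python scripts to look and compute and a shell command to move; the robot and the scene stay as the last step left them, time stands still between calls to the robot, and variables do not carry over. Pictures are saved under pics/ and viewed, at most 10 in all, crops included, and the job is handed in when it is done.

```bash
ls; mkdir -p pics
python3 - <<'E'
from station import readout, viewer
import cv2,numpy as np
s=readout.read_state();print({k:np.round(v,3) for k,v in s.items()})
for n in("scene","top"):
    c=viewer.capture(n);cv2.imwrite(f"pics/{n}0.png",c["img"]);print({k:np.round(v,4).tolist() for k,v in c.items() if k!="img"})
E
```

```text
pics
{'clock': np.float64(0.0), 'joint_positions': array([-1.256,  0.053,  1.402, -0.   ,  1.689, -0.07 ]), 'qd': array([ 0.001,  0.001, -0.   , -0.001, -0.001,  0.001]), 'joint_efforts': array([-0.0000e+00, -3.8166e+01, -3.6019e+01, -0.0000e+00,  6.0000e-03,
       -0.0000e+00]), 'tcp_pos': array([ 0.197, -0.486,  0.23 ]), 'orientation': array([-0.001,  0.982,  0.191, -0.   ]), 'wrist_force': array([-0.23 ,  0.158,  0.06 ]), 'wrist_torque': array([-0.022,  0.038, -0.017]), 'grasp_force': np.float64(0.0), 'width': np.float64(0.999)}
{'fx': 430.3567, 'fy': 430.3567, 'cx': 278.6583, 'cy': 212.1355, 'dist_coeffs': [-0.025, 0.0, 0.0, 0.0, 0.0], 'position': [-0.0497, 0.5335, 0.6157], 'rotation': [0.1841, -0.3437, 0.8096, -0.4388]}
{'fx': 419.1747, 'fy': 419.1747, 'cx': 272.9764, 'cy': 208.1897, 'dist_coeffs': [-0.0512, 0.0, 0.0, 0.0, 0.0], 'position': [0.2808, 0.024, 1.1104], 'rotation': [-0.0817, 0.7096, -0.6976, 0.0558]}
```

View pics/scene0.png

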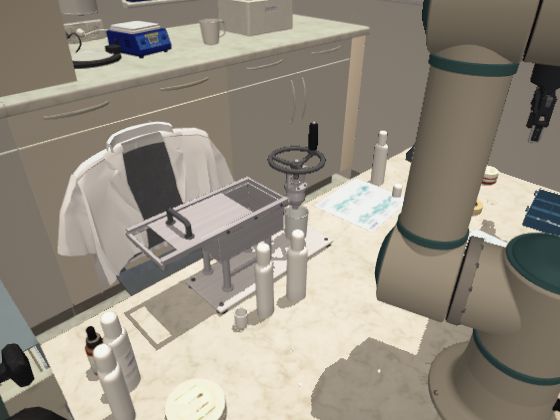

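View pics/top0.png

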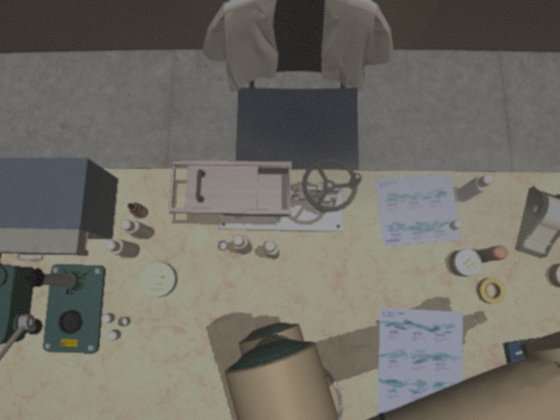

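The top view has +x up and +y left. The lid handle is at about (200,186), the wheel centre at (330,185) and the crank at (356,177), on the wheel's −y/+x side. I'll measure these next.

```bash
cat > h.py <<'E'
import cv2,numpy as np
from scipy.spatial.transform import Rotation as R
from station import readout,viewer
def rot(c): 
    q=np.asarray(c["rotation"],float)
    return q if q.shape==(3,3) else R.from_quat(q[[1,2,3,0]]).as_matrix()
def ray(c,uv):
    K=np.array([[c["fx"],0,c["cx"]],[0,c["fy"],c["cy"]],[0,0,1.]])
    p=cv2.undistortPoints(np.float64(uv).reshape(-1,1,2),K,np.float64(c["dist_coeffs"])).reshape(-1,2)
    return np.c_[p,np.ones(len(p))]@rot(c).T
def onz(c,uv,z):
    d=ray(c,uv);o=np.asarray(c["position"]);return (o+d*((z-o[2])/d[:,2])[:,None])
def tri(c1,p1,c2,p2):
    A=np.zeros((3,3));b=np.zeros(3)
    for c,p in((c1,p1),(c2,p2)):
        d=ray(c,p)[0];d/=np.linalg.norm(d);M=np.eye(3)-np.outer(d,d);A+=M;b+=M@c["position"]
    return np.linalg.solve(A,b)
def mask(im,x0,x1,y0,y1,t):
    m=np.zeros(im.shape[:2],np.uint8);m[y0:y1,x0:x1]=(im[y0:y1,x0:x1].max(2)<t)*255;return m
E
python3 - <<'E'
from h import *
t=viewer.capture("top");im=t["img"]
for th in(50,70):
  for roi in((190,212,160,210),(298,366,150,220)):
    m=mask(im,*roi,th)
    for k in cv2.findContours(m,cv2.RETR_EXTERNAL,cv2.CHAIN_APPROX_NONE)[0]:
        if cv2.contourArea(k)>15: print(th,roi,cv2.contourArea(k),cv2.boundingRect(k),cv2.minAreaRect(k),cv2.minEnclosingCircle(k))
a=cv2.resize(im[140:240,160:380],None,fx=3.6,fy=3.6,interpolation=cv2.INTER_CUBIC)
s=viewer.capture("scene")["img"]
b=cv2.resize(s[100:220,130:350],None,fx=1.8,fy=1.8)
o=np.zeros((a.shape[0]+b.shape[0],a.shape[1],3),np.uint8);o[:a.shape[0]]=a;o[a.shape[0]:,:b.shape[1]]=b
cv2.imwrite("pics/c1.png",o)
for p,z in(((330,185),.2145),((200,186),.2025),((356,177),.2795),((223,228),.01),((340,228),.01)):print(p,onz(t,p,z))
E
```

```text
70 (298, 366, 150, 220) 499.5 (298, 150, 58, 19) ((326.5, 159.0), (18.0, 57.0), 90.0) ((326.3596496582031, 158.5), 29.60617446899414)
(330, 185) [[ 0.51096473 -0.06536922  0.2145    ]]
(200, 186) [[0.50837856 0.22467462 0.2025    ]]
(356, 177) [[ 0.5117802  -0.11199044  0.2795    ]]
(223, 228) [[0.44201341 0.1990134  0.01      ]]
(340, 228) [[ 0.44674272 -0.11144304  0.01      ]]
```

View pics/c1.png

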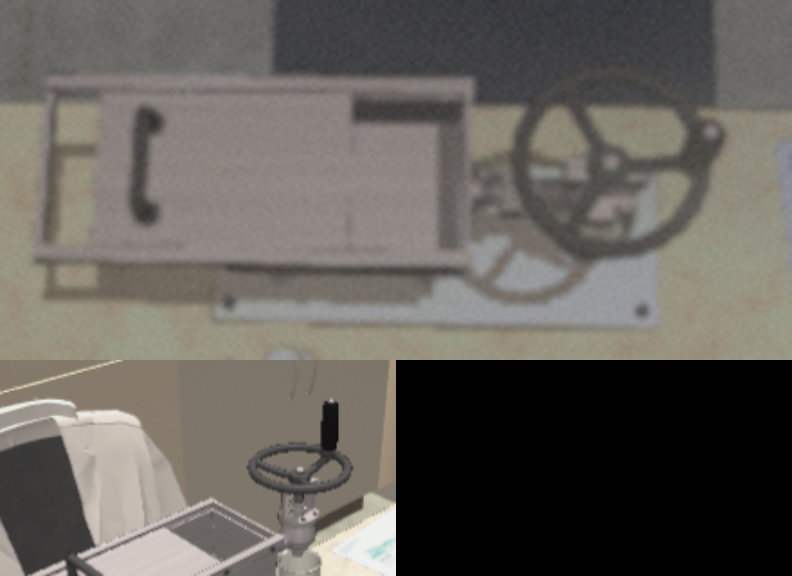

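The crop puts the wheel hub at about px (329.7,185.3), the handle top at (357.5,176.7) and the lid bar at (199.5,185.8). That gives a filler yaw of about 0.01 rad, the lid about 0.07 open, and the crank at about −89°, so the valve is about 0.75 turns open. I'll move above the lid handle.

```bash
python3 -m handwheel '0 0 0 0 0 0.06 0.06;0 0 0 0 0 0.12 0.06;0 0 -1 0.1 0.17 0.12 0.06;0 0 -2 0.22 0.37 0.12 0.06;0 0 -3.5 0.22 0.37 0.12 0.06;0 0 -3.5 0.22 0.37 0.12 0.06;0 0 -3.5 0.22 0.37 0.12 0.06;0 0 -3.5 0.22 0.37 0.12 0.06;0 0 -3.5 0.22 0.37 0.12 0.06;0 0 -3.5 0.22 0.37 0.12 0.06;0 0 -3.5 0.22 0.37 0.12 0.06;0 0 -3.5 0.311 0.711 0.12 0.06;0 0 -3.5 0.311 0.711 0.12 0.06;0 0 -3.5 0.311 0.711 0.12 0.06;0 0 -3.5 0.311 0.711 0.12 0.06;0 0 -3.5 0.311 0.711 0.12 0.06;0 0 -3.5 0.311 0.711 0.12 0.06;0 0 -3.5 0.311 0.711 0.12 0.06;0 0 -3.5 0.311 0.711 0.12 0.06;0 0 -3.5 0.311 0.711 0.12 0.06' 40
python3 - <<'E'
from h import *
t=viewer.capture("top");s=viewer.capture("scene")
cv2.imwrite("pics/s2.png",np.vstack([cv2.resize(s["img"][90:300,90:370],(760,570))]))
# two-view checks from the first pictures
print(tri(t,(357.5,176.7),s,(313.5,122)),tri(t,(199.5,185.8),s,(180,222)),onz(t,[(357.5,176.7),(329.7,185.3)],.2795))
q=readout.read_state()["orientation"];print(R.from_quat(np.r_[q[1:],q[0]]).as_matrix().round(3))
E
```

```text
clock: 2.2
tcp_pos: [0.508, 0.2253, 0.3502]
orientation: [0.0, 1.0, 0.01, -0.001]
wrist_force: [-0.1, -0.9, -0.5]
width: 0.709
grasp_force: 0.0
[ 0.51196943 -0.11434615  0.28236612] [0.51090754 0.22757895 0.19246833] [[ 0.51245281 -0.11505877  0.2795    ]
 [ 0.49362942 -0.0582719   0.2795    ]]
[[ 1.     0.017  0.   ]
 [ 0.017 -1.    -0.   ]
 [ 0.     0.    -1.   ]]
```

View pics/s2.png

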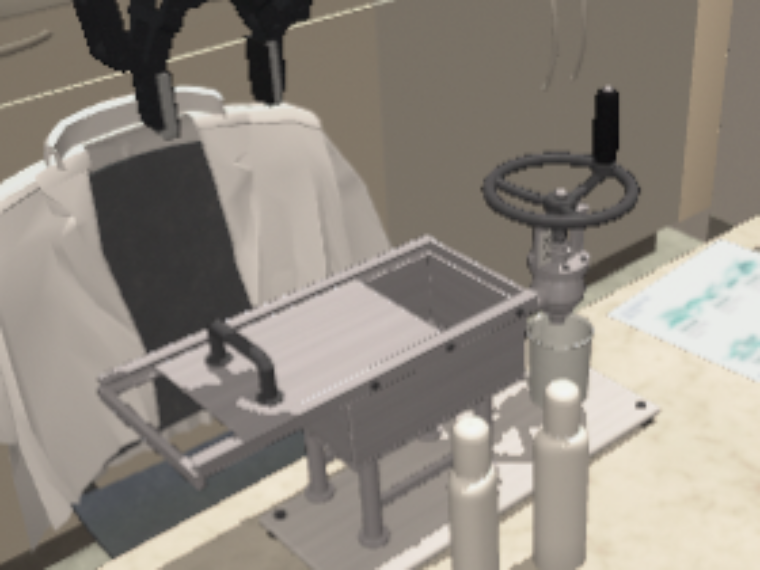

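The scene view shows the bar's middle at about crop (240,340), which is px (178,215). The fingers straddle it along the slide, so I'll descend and grip.

```bash
python3 -m handwheel '0 0 0.1 0 0 -0.04 0.06;0 0 0.1 0 0 -0.08 0.06;0 0 0.1 0 0 -0.12 0.06;0 0 0.1 0 0 -0.15 0.06;0 0 0.1 0 0 -0.163 0.06;0 0 0.1 0 0 -0.163 0.06;0 0 0.1 0 0 -0.163 0.03;0 0 0.1 0 0 -0.163 0;0 0 0.1 0 0 -0.163 0;0 0 0.1 0 0 -0.163 0;0 0 0.1 0 0 -0.163 0;0 0 0.1 0 0 -0.163 0' 40
```

```text
clock: 3.5
tcp_pos: [0.5087, 0.2247, 0.19]
orientation: [-0.001, 1.0, 0.014, 0.001]
wrist_force: [-0.6, 1.6, 6.2]
width: 0.099
grasp_force: 39.0
```

```bash
python3 -m handwheel '0 0 0 0 -0.005 0.002 0;0 0 0 0 -0.012 0.002 0;0 0 0 0 -0.02 0.002 0;0 0 0 0 -0.028 0.002 0;0 0 0 0 -0.036 0.002 0;0 0 0 0.001 -0.044 0.002 0;0 0 0 0.001 -0.05 0.002 0;0 0 0 0.001 -0.056 0.002 0;0 0 0 0.001 -0.06 0.002 0;0 0 0 0.001 -0.062 0.002 0;0 0 0 0.001 -0.062 0.002 0'; python3 -m handwheel '0 0 0 0 -0.002 0 0;0 0 0 0 -0.004 0 0;0 0 0 0 -0.005 0 0;0 0 0 0 -0.006 0 0;0 0 0 0 -0.006 0 0'
```

```text
clock: 4.6
tcp_pos: [0.5083, 0.1618, 0.19]
orientation: [0.0, 1.0, 0.014, -0.001]
wrist_force: [-5.6, -0.2, -0.6]
width: 0.099
grasp_force: 39.7
clock: 5.1
tcp_pos: [0.5083, 0.1561, 0.19]
orientation: [0.0, 1.0, 0.014, -0.001]
wrist_force: [-4.5, 0.5, -0.1]
width: 0.099
grasp_force: 39.7
```

```bash
python3 -m handwheel '0 0 0 0 -0.001 0 0;0 0 0 0 -0.002 0 0;0 0 0 0 -0.003 0 0;0 0 0 0 -0.003 0 0;0 0 0 0 -0.003 0 0'; python3 -m handwheel '0 0 0 0 -0.001 0 0;0 0 0 0 -0.002 0 0;0 0 0 0 -0.003 0 0;0 0 0 0 -0.003 0 0;0 0 0 0 -0.003 0 0'
```

```text
clock: 5.6
tcp_pos: [0.5083, 0.1551, 0.1901]
orientation: [-0.002, 1.0, 0.015, -0.001]
wrist_force: [-4.7, 9.4, -1.2]
width: 0.096
grasp_force: 39.9
clock: 6.1
tcp_pos: [0.5083, 0.155, 0.1901]
orientation: [-0.004, 1.0, 0.017, -0.0]
wrist_force: [-2.2, 22.2, -4.0]
width: 0.097
grasp_force: 40.3
```

The lid is hard against its stop (22 N reaction, y=0.155), so the wheel axis is at about y=−0.065. I'll relieve the push, release, rise and go above the crank.

```bash
python3 -m handwheel '0 0 0 0 0.004 0 0;0 0 0 0 0.005 0 0.02;0 0 0 0 0.005 0 0.06;0 0 0 0 0.005 0 0.06;0 0 0 0 0.005 0 0.06;0 0 0 0 0.005 0.03 0.06;0 0 0 0 0.005 0.07 0.06;0 0 0 0 0.005 0.12 0.06;0 0 0 0 0.005 0.155 0.06;0 0 0 0.001 -0.04 0.155 0.06;0 0 0 0.002 -0.09 0.155 0.06;0 0 0 0.003 -0.13 0.155 0.06;0 0 0 0.004 -0.17 0.155 0.06;0 0 0 0.004 -0.21 0.155 0.06;0 0 0 0.004 -0.25 0.155 0.06;0 0 0 0.004 -0.264 0.155 0.06;0 0 0 0.004 -0.264 0.155 0.06'
python3 - <<'E'
from h import *
t=viewer.capture("top");s=viewer.capture("scene")
a=cv2.resize(s["img"][60:240,120:360],(800,600));cv2.imwrite("pics/s3.png",a)
E
```

```text
clock: 7.8
tcp_pos: [0.5129, -0.1152, 0.3451]
orientation: [0.0, 1.0, 0.013, -0.0]
wrist_force: [-0.2, 0.7, 0.1]
width: 0.703
grasp_force: 0.0
```

View pics/s3.png

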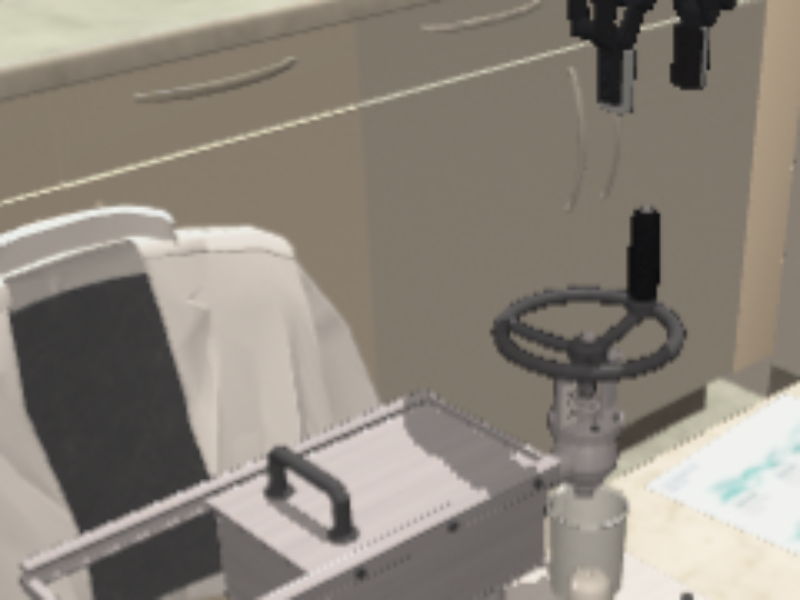

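The scene shows the lid shut and the handle at crop (645,250), below and between the fingers at (615,80) and (690,60). I'll descend and grip.

```bash
python3 -m handwheel '0 0 0 0 0 -0.04 0.06;0 0 0 0 0 -0.07 0.06;0 0 0 0 0 -0.095 0.06;0 0 0 0 0 -0.107 0.06;0 0 0 0 0 -0.107 0.06;0 0 0 0 0 -0.107 0.03;0 0 0 0 0 -0.107 0.01;0 0 0 0 0 -0.107 0.01;0 0 0 0 0 -0.107 0.01;0 0 0 0 0 -0.107 0.01' 50
python3 - <<'E'
from h import *
s=readout.read_state();print({k:np.round(s[k],4) for k in("tcp_pos","wrist_force","grasp_force","width")})
E
```

```text
clock: 8.9
tcp_pos: [0.5137, -0.1147, 0.2404]
orientation: [0.001, 1.0, 0.014, 0.002]
wrist_force: [-0.4, -6.1, 6.0]
width: 0.227
grasp_force: 49.6
{'tcp_pos': array([ 0.5137, -0.1147,  0.2404]), 'wrist_force': array([-0.4032, -6.0968,  5.998 ]), 'grasp_force': np.float64(49.5962), 'width': np.float64(0.2275)}
```

Gripped at the expected place. I'll try the first quarter turn clockwise slowly and watch the forces.

```bash
python3 -m handwheel '0 0 0 -0.0065 0.0004 0 0.01;0 0 0 -0.0129 0.0017 0 0.01;0 0 0 -0.0191 0.0038 0 0.01;0 0 0 -0.025 0.0067 0 0.01;0 0 0 -0.0304 0.0103 0 0.01;0 0 0 -0.0354 0.0146 0 0.01;0 0 0 -0.0397 0.0196 0 0.01;0 0 0 -0.0433 0.025 0 0.01;0 0 0 -0.0462 0.0309 0 0.01;0 0 0 -0.0483 0.0371 0 0.01;0 0 0 -0.0496 0.0435 0 0.01;0 0 0 -0.05 0.05 0 0.01;0 0 0 -0.05 0.05 0 0.01'
python3 - <<'E'
from h import *
s=readout.read_state();print({k:np.round(s[k],4) for k in("tcp_pos","wrist_force","grasp_force","width")})
E
```

```text
clock: 10.2
tcp_pos: [0.4637, -0.0629, 0.2403]
orientation: [-0.0, 1.0, 0.015, 0.002]
wrist_force: [-0.6, 1.3, 7.4]
width: 0.227
grasp_force: 49.7
{'tcp_pos': array([ 0.4637, -0.0629,  0.2403]), 'wrist_force': array([-0.614 ,  1.3225,  7.3902]), 'grasp_force': np.float64(49.6939), 'width': np.float64(0.2273)}
```

```bash
python3 -m handwheel '0 0 0 0.0008 0.0087 0 0.01;0 0 0 0.003 0.0171 0 0.01;0 0 0 0.0067 0.025 0 0.01;0 0 0 0.0117 0.0321 0 0.01;0 0 0 0.0179 0.0383 0 0.01;0 0 0 0.025 0.0433 0 0.01;0 0 0 0.0329 0.047 0 0.01;0 0 0 0.0413 0.0492 0 0.01;0 0 0 0.05 0.05 0 0.01;0 0 0 0.0587 0.0492 0 0.01;0 0 0 0.0671 0.047 0 0.01;0 0 0 0.075 0.0433 0 0.01;0 0 0 0.0821 0.0383 0 0.01;0 0 0 0.0883 0.0321 0 0.01;0 0 0 0.0933 0.025 0 0.01;0 0 0 0.097 0.0171 0 0.01;0 0 0 0.0983 0.0129 0 0.01;0 0 0 0.0983 0.0129 0 0.01'
python3 - <<'E'
from h import *
s=readout.read_state();print({k:np.round(s[k],4) for k in("tcp_pos","wrist_force","grasp_force","width")})
E
```

```text
clock: 12.0
tcp_pos: [0.5618, -0.0513, 0.2403]
orientation: [0.0, 1.0, 0.014, 0.001]
wrist_force: [-1.6, -1.8, 7.2]
width: 0.225
grasp_force: 49.7
{'tcp_pos': array([ 0.5618, -0.0513,  0.2403]), 'wrist_force': array([-1.5654, -1.7976,  7.21  ]), 'grasp_force': np.float64(49.7309), 'width': np.float64(0.2251)}
```

```bash
python3 -m handwheel '0 0 0 0.0008 -0.004 0 0.01;0 0 0 0.0014 -0.008 0 0.01;0 0 0 0.0014 -0.0105 0 0.01;0 0 0 0.0014 -0.0105 0 0.01'; python3 -m handwheel '0 0 0 0 -0.002 0 0.01;0 0 0 0 -0.003 0 0.01;0 0 0 0 -0.003 0 0.01'; python3 -m handwheel '0 0 0 0 -0.002 0 0.01;0 0 0 0 -0.003 0 0.01;0 0 0 0 -0.003 0 0.01'
```

```text
clock: 12.4
tcp_pos: [0.5635, -0.061, 0.2404]
orientation: [-0.0, 1.0, 0.014, 0.002]
wrist_force: [0.1, 1.1, 6.5]
width: 0.228
grasp_force: 49.7
clock: 12.7
tcp_pos: [0.5636, -0.0637, 0.2404]
orientation: [-0.0, 1.0, 0.015, 0.002]
wrist_force: [0.7, 1.6, 6.3]
width: 0.229
grasp_force: 49.7
clock: 13.0
tcp_pos: [0.5636, -0.0653, 0.2404]
orientation: [-0.002, 1.0, 0.015, 0.002]
wrist_force: [0.3, 7.4, 6.4]
width: 0.225
grasp_force: 49.9
```

```bash
python3 -m handwheel '0 0 0 0 -0.001 0 0.01;0 0 0 0 -0.002 0 0.01;0 0 0 0 -0.002 0 0.01'; python3 -m handwheel '0 0 0 0 -0.001 0 0.01;0 0 0 0 -0.002 0 0.01;0 0 0 0 -0.002 0 0.01;0 0 0 0 -0.002 0 0.01'
```

```text
clock: 13.3
tcp_pos: [0.5636, -0.0655, 0.2403]
orientation: [-0.003, 1.0, 0.017, 0.002]
wrist_force: [-0.1, 14.5, 7.0]
width: 0.225
grasp_force: 50.1
clock: 13.7
tcp_pos: [0.5636, -0.0657, 0.2404]
orientation: [-0.005, 1.0, 0.018, 0.002]
wrist_force: [0.2, 20.6, 7.2]
width: 0.225
grasp_force: 50.4
```

The valve is seated (20 N reaction at y≈−0.0655). Now I'll relieve the load and turn it counter-clockwise in half-turns.

```bash
python3 -m handwheel '0 0 0 0 0.006 0 0.01;0 0 0 -0.0008 0.0147 0 0.01;0 0 0 -0.003 0.0231 0 0.01;0 0 0 -0.0067 0.031 0 0.01;0 0 0 -0.0117 0.0381 0 0.01;0 0 0 -0.0179 0.0443 0 0.01;0 0 0 -0.025 0.0493 0 0.01;0 0 0 -0.0329 0.053 0 0.01;0 0 0 -0.0413 0.0552 0 0.01;0 0 0 -0.05 0.056 0 0.01;0 0 0 -0.0587 0.0552 0 0.01;0 0 0 -0.0671 0.053 0 0.01;0 0 0 -0.075 0.0493 0 0.01;0 0 0 -0.0821 0.0443 0 0.01;0 0 0 -0.0883 0.0381 0 0.01;0 0 0 -0.0933 0.031 0 0.01;0 0 0 -0.097 0.0231 0 0.01;0 0 0 -0.0992 0.0147 0 0.01;0 0 0 -0.1 0.006 0 0.01;0 0 0 -0.1 0.006 0 0.01'
```

```text
clock: 15.7
tcp_pos: [0.4636, -0.0659, 0.2403]
orientation: [0.0, 1.0, 0.014, 0.002]
wrist_force: [1.7, -2.3, 6.4]
width: 0.228
grasp_force: 50.1
```

```bash
python3 -m handwheel '0 0 0 0.0008 -0.0087 0 0.01;0 0 0 0.003 -0.0171 0 0.01;0 0 0 0.0067 -0.025 0 0.01;0 0 0 0.0117 -0.0321 0 0.01;0 0 0 0.0179 -0.0383 0 0.01;0 0 0 0.025 -0.0433 0 0.01;0 0 0 0.0329 -0.047 0 0.01;0 0 0 0.0413 -0.0492 0 0.01;0 0 0 0.05 -0.05 0 0.01;0 0 0 0.0587 -0.0492 0 0.01;0 0 0 0.0671 -0.047 0 0.01;0 0 0 0.075 -0.0433 0 0.01;0 0 0 0.0821 -0.0383 0 0.01;0 0 0 0.0883 -0.0321 0 0.01;0 0 0 0.0933 -0.025 0 0.01;0 0 0 0.097 -0.0171 0 0.01;0 0 0 0.0992 -0.0087 0 0.01;0 0 0 0.1 0 0 0.01;0 0 0 0.1 0 0 0.01'
```

```text
clock: 17.6
tcp_pos: [0.5636, -0.0641, 0.2404]
orientation: [-0.0, 1.0, 0.015, 0.002]
wrist_force: [0.4, 1.0, 6.6]
width: 0.226
grasp_force: 50.1
```

One turn is done with low forces. Now the second.

```bash
python3 -m handwheel '0 0 0 -0.0008 0.0087 0 0.01;0 0 0 -0.003 0.0171 0 0.01;0 0 0 -0.0067 0.025 0 0.01;0 0 0 -0.0117 0.0321 0 0.01;0 0 0 -0.0179 0.0383 0 0.01;0 0 0 -0.025 0.0433 0 0.01;0 0 0 -0.0329 0.047 0 0.01;0 0 0 -0.0413 0.0492 0 0.01;0 0 0 -0.05 0.05 0 0.01;0 0 0 -0.0587 0.0492 0 0.01;0 0 0 -0.0671 0.047 0 0.01;0 0 0 -0.075 0.0433 0 0.01;0 0 0 -0.0821 0.0383 0 0.01;0 0 0 -0.0883 0.0321 0 0.01;0 0 0 -0.0933 0.025 0 0.01;0 0 0 -0.097 0.0171 0 0.01;0 0 0 -0.0992 0.0087 0 0.01;0 0 0 -0.1 0 0 0.01;0 0 0 -0.1 0 0 0.01'
```

```text
clock: 19.5
tcp_pos: [0.4636, -0.0659, 0.2403]
orientation: [0.0, 1.0, 0.014, 0.002]
wrist_force: [1.4, -2.8, 6.0]
width: 0.221
grasp_force: 50.2
```

```bash
python3 -m handwheel '0 0 0 0.0008 -0.0087 0 0.01;0 0 0 0.003 -0.0171 0 0.01;0 0 0 0.0067 -0.025 0 0.01;0 0 0 0.0117 -0.0321 0 0.01;0 0 0 0.0179 -0.0383 0 0.01;0 0 0 0.025 -0.0433 0 0.01;0 0 0 0.0329 -0.047 0 0.01;0 0 0 0.0413 -0.0492 0 0.01;0 0 0 0.05 -0.05 0 0.01;0 0 0 0.0587 -0.0492 0 0.01;0 0 0 0.0671 -0.047 0 0.01;0 0 0 0.075 -0.0433 0 0.01;0 0 0 0.0821 -0.0383 0 0.01;0 0 0 0.0883 -0.0321 0 0.01;0 0 0 0.0933 -0.025 0 0.01;0 0 0 0.097 -0.0171 0 0.01;0 0 0 0.0992 -0.0087 0 0.01;0 0 0 0.1 -0.0008 0 0.01;0 0 0 0.1 -0.0008 0 0.01;0 0 0 0.1 -0.0008 0 0.01'
python3 - <<'E'
from h import *
s=viewer.capture("scene");t=viewer.capture("top")
a=cv2.resize(s["img"][60:330,90:450],(800,600));cv2.imwrite("pics/s4.png",a)
s=readout.read_state();print({k:np.round(s[k],4) for k in("tcp_pos","wrist_force","grasp_force","width")})
E
```

```text
clock: 21.5
tcp_pos: [0.5636, -0.0651, 0.2404]
orientation: [-0.0, 1.0, 0.015, 0.002]
wrist_force: [0.6, 3.0, 6.5]
width: 0.225
grasp_force: 50.2
{'tcp_pos': array([ 0.5636, -0.0652,  0.2404]), 'wrist_force': array([1.146 , 3.2215, 6.3313]), 'grasp_force': np.float64(50.1968), 'width': np.float64(0.2262)}
```

View pics/s4.png

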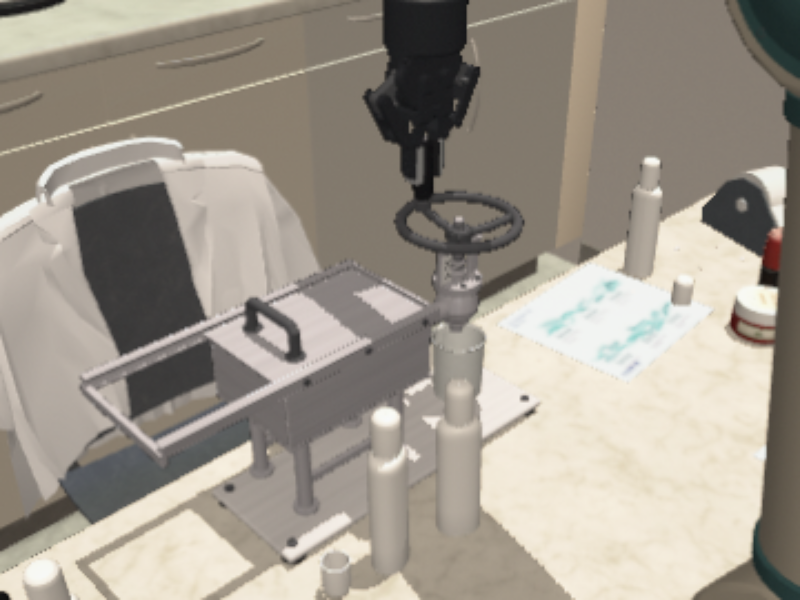

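The picture shows the lid shut, the bottles, cap and beaker in place, and the gripper on the crank at crop (425,180). The handle is back at its seat position (y=−0.065) after two turns, held with 50 N.

```bash
python3 -c "
from station import job;print(job.finish_job())"
```

```text
the job is handed in; nothing more can be done
None
```

The job is handed in, with no verdict returned: the lid is shut against its stop, the valve was seated and backed off two turns, the gripper holds the crank at 50 N, and the beaker, bottles and cap look undisturbed in the last picture.

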